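# Send the dust suction to the large port

### The job

Send the dust suction to the larger of the two bench-top iris dampers: push the larger damper's lever round until the long mark of its scale shows in the middle of the slot in the lever, and push the smaller damper's lever clockwise (seen from above) until it rests against its end stop. Only push the levers with the fingers, never pinch them, and leave the other things on the bench where they are.

Things in the scene. Friction and masses are not known exactly. Their poses are not given: they have to be found in the camera images.
- large_damper: The larger iris damper, fixed to the bench: grey round housing, radius 88 mm, flat top 80 mm up (small clamp block on its -x side); on it turns a metal ring with a slotted radial lever. Origin on the turning axis at bench height, z up. The lever points along the damper's x axis turned counter-clockwise (from above) by (joint - 0.7) rad.
- large_lever (a joint): Turn of the larger damper's lever, rad, counter-clockwise from above positive: 0 = shut, at the clockwise end stop; 1.4 = wide open, at the other stop (stops: steel studs 14 mm high); slot centred on the long mark at 1.0. Stiff (0.25 N m), no spring: it stays where it is left.
- large_handle (a point): Centre of the upright black handle tab at the end of the larger damper's lever, 118 mm from the turning axis, 117 mm above the bench. Tab: 14 mm thick along the arc, 28 mm radially, 94 to 142 mm above the bench; the lever's foot below it is 21 mm wide along the arc (88 to 94 mm up).
- large_mark (a point): Middle of the long mark of the larger damper's scale, on the housing top, 70 mm from the axis, 81 mm above the bench (fixed). The scale: eight black radial marks on a white face 0.2 rad apart, seen through the 11 mm wide slot of the lever; the long one is the sixth from the clockwise end.
- small_damper: The smaller iris damper, fixed to the bench: grey round housing, radius 66 mm, flat top 80 mm up (small clamp block on its -x side); on it turns a metal ring with a slotted radial lever. Origin on the turning axis at bench height, z up. The lever points along the damper's x axis turned counter-clockwise (from above) by (joint - 0.7) rad.
- small_lever (a joint): Turn of the smaller damper's lever, rad, counter-clockwise from above positive: 0 = shut, at the clockwise end stop; 1.4 = wide open, at the other stop (stops: steel studs 14 mm high); slot centred on the long mark at 1.0. Stiff (0.25 N m), no spring: it stays where it is left.
- small_handle (a point): Centre of the upright black handle tab at the end of the smaller damper's lever, 94 mm from the turning axis, 117 mm above the bench. Tab: 14 mm thick along the arc, 28 mm radially, 94 to 142 mm above the bench; the lever's foot below it is 21 mm wide along the arc (88 to 94 mm up).
- small_mark (a point): Middle of the long mark of the smaller damper's scale, on the housing top, 51 mm from the axis, 81 mm above the bench (fixed). The scale: eight black radial marks on a white face 0.2 rad apart, seen through the 11 mm wide slot of the lever; the long one is the sixth from the clockwise end.
- glue: Bystander: white bottle of wood glue with an orange cap, 60 mm across, 170 mm tall; origin at its underside or on its axis.
- offcut: Bystander: softwood offcut 70 x 50 x 40 mm; origin at its underside or on its axis.
- tape: Bystander: yellow tape measure about 60 x 62 x 34 mm; origin at its underside or on its axis.
- driver: Bystander: screwdriver lying on the bench; origin at its underside or on its axis.
- collar: Bystander: loose steel pipe collar, 104 mm across, 25 mm high; origin at its underside or on its axis.
- tin: Bystander: tin 90 mm across, 110 mm tall; origin at its underside or on its axis.
- wrench: Bystander: wrench lying on the bench; origin at its underside or on its axis.

How it is judged:
By the outcome, as a careful person would: the job done as asked, in the order asked, and still so for the second after the job is handed in, with the robot touching nothing.
It also fails if it takes over 51 s, if anything falls off the work surface, if the arm or the gripper's body presses on something with over 40 N, if the wrist force passes 120 N, or if a joint passes its speed limit or range.

### The arm

A 6-joint arm with a two-finger parallel gripper is mounted at the origin on the work surface. World frame = base frame: x ahead of the robot, y to its left, z up, the work surface at z = 0. Lengths are in m, angles in rad, forces in N, time in s.
With the tool pointing down it reaches from about 0.25 to 0.8 m from the base axis. Payload 8.5 kg.
Tool frame: the origin (TCP) lies between the finger pads; the fingertips stand 11 mm ahead of it and the grasp point (between the pads) lies 8 mm behind it; z points along the fingers, y is the line along which they close (so a half turn about z gives the same grasp; the last joint's range is limited). The gripper opens to 85 mm and grips with 20 to 120 N. Pads are 22 mm wide; open, the fingers measure 114 mm over their backs; the gripper's body (76 mm by 85 mm) begins 54 mm behind the grasp point. The pads swing forward as they close: fully open they stand 13 mm farther back than shut.
Start: joints at [-1.21, 0.238, -0.013, 1.319, 0, 1.571], TCP at [0.185, -0.491, 0.242] pointing down, gripper open.
Joint ranges: [-2.66, 2.66], [-1.03, 1.9], [-1.14, 1.46], [-1.82, 2.27], [-1.45, 1.34], [-3.14, 3.14]. Speed limits (rad/s): [2.22, 2.22, 2.79, 3.14, 3.14, 3.14].

### API

Orientations are given as a unit quaternion [w, x, y, z].
In Python, from cell import state, camera, finish_job gives the robot as it stands.
- The arm moves only by the tool play_rows, never from a script. Its argument "commands" is a list of rows, each a list of 7 numbers: the turn, a rotation vector about the tool's x, y, z normalised to -1 to 1, where 1 is 4 degrees, then the shift along the tool's x, y, z normalised to -1 to 1, where 1 is 0.03 m, then the closure, from 0 (fully open) to 1 (shut). A call has 1 to 8 rows; each row shifts and turns the commanded pose from where the row before left it, along the tool's axes as they then stand; what a row does not reach is not made up. A row lasts 1/12 s, in which the tool goes at most 41.7 mm and 7.16 degrees, less where a joint would pass 70% of its speed; a pose out of reach is approached as far as the arm can. A call with a number of a shift or a turn outside -1 to 1 is refused whole. A call with a gripper value outside its range is refused whole. The fingers move at their own pace and stop on an object; "grip_force" is the grip in N (left out, the last holds). Time passes only in rows, so rows that do not move let the fingers close. It gives the time, the measured TCP pose, the force, the opening and the grip force at its end, in the units of the state.
- state(): the state, without advancing time (a new reading comes with each control period).
- camera(name): name is "side" or "top" or "wrist"; returns a dict with "frame" (400x640x3 uint8, red, green, blue), "K" (3x3 intrinsics, pixels), "D" ([k1, k2, p1, p2, k3] as OpenCV has them; the pictures are not rectified), "world_from_camera" (4x4, takes a point from camera to world coordinates); the wrist camera has in their place "hand_eye" (4x4, takes a point from camera to tool coordinates, whose origin is the TCP and whose axes are the flange's). Camera axes: x right, y up, looking along -z (the intrinsics and any distortion apply to the point x, -y, -z); pixel columns grow to the right and rows downward; lengths in m; the calibration is good to about 2 mm. A picture is of the moment at which its call begins: read the wrist's pose just before it. There is no depth.
- finish_job(): hands the job in; it is judged then, once.
The state is a dict: "time": time; "joint_pos": joint angles; "joint_vel": joint speeds; "joint_torque": joint torques, N m; "tool_pos": TCP position; "orientation": TCP orientation; "wrist_force": force on the tool from outside, world axes, zero at the start; "ft_torque": the same for the moment, N m; "opening": finger opening in m; "finger_force": force on a finger pad.
Only numpy, scipy, OpenCV 4.12 (cv2) and the standard library are available. Lean on these libraries where they do the work, as an engineer would, in place of code of your own. Each camera call takes 0.05 s, during which the arm holds its last target. There are 200 camera calls.

## Working session

There is one attempt and no reset: what is moved stays moved. The work goes in short steps, Python scripts to look and compute and a tool call to move; the robot and the scene stay as the last step left them, time stands still between calls to the robot, and variables do not carry over. Pictures are saved under pics/ and viewed, at most 10 in all, crops included, and the job is handed in when it is done.

Besides the shell and the picture viewer there is one more tool, called after "Request:" as a command line: name --pt "numbers of a row" for each row, then --argument value for the rest. play_rows: Moves the arm, as the interface text tells. Its arguments: {"type":"object","properties":{"commands":{"type":"array"},"grip_force":{"type":"number"}},"required":["commands"]}

```bash
mkdir -p pics
cat > h.py <<'E'
import numpy as np, cv2
from cell import state, camera, finish_job
def ray(c,uv):
    p=cv2.undistortPoints(np.array([[uv]],float),np.array(c["K"],float),np.array(c["D"],float))[0,0]
    T=np.array(c["world_from_camera"]); return T[:3,3],T[:3,:3]@np.array([p[0],-p[1],-1.])
def onz(c,uv,z):
    o,d=ray(c,uv); return o+d*(z-o[2])/d[2]
def proj(c,P):
    T=np.linalg.inv(np.array(c["world_from_camera"])); q=T[:3,:3]@np.array(P,float)+T[:3,3]
    return cv2.projectPoints(np.array([[q[0],-q[1],-q[2]]]),np.zeros(3),np.zeros(3),np.array(c["K"],float),np.array(c["D"],float))[0][0,0]
def save(n,f): cv2.imwrite("pics/"+n+".png",cv2.cvtColor(f,cv2.COLOR_RGB2BGR))
E
python3 - <<'E'
from h import *
s=state();print(s)
for n in("top","side"):
    c=camera(n);save(n+"0",c["frame"]);print(np.array(c["world_from_camera"]).round(3))
E
```

```text
{'time': 0.0, 'joint_pos': array([-1.20998567e+00,  2.38768697e-01, -1.42831725e-02,  1.31917430e+00,
       -7.66840647e-06,  1.57080293e+00]), 'joint_vel': array([-3.25102838e-04,  3.82451697e-04,  5.54893291e-04, -7.53673661e-05,
        5.73239294e-04, -4.73947694e-04]), 'joint_torque': array([ 2.93981393e-04, -5.38780439e+01,  3.46441090e+01,  1.82386284e-02,
        4.38491440e-05, -1.62663747e-05]), 'tool_pos': array([ 0.18519739, -0.49081832,  0.24167268]), 'orientation': array([-7.02631196e-04,  9.83771387e-01,  1.79425047e-01, -1.32051572e-04]), 'wrist_force': array([ 0.05698046,  0.7000742 , -0.02859099]), 'ft_torque': array([ 0.05730164, -0.06307908,  0.02230286]), 'finger_force': 0.0, 'opening': 0.08538561135962236}
[[ 0.009  0.997 -0.078  0.471]
 [-1.     0.009 -0.007  0.008]
 [-0.006  0.078  0.997  1.239]
 [ 0.     0.     0.     1.   ]]
[[ 0.981  0.157 -0.115  0.466]
 [-0.194  0.757 -0.623 -0.683]
 [-0.011  0.634  0.773  0.954]
 [ 0.     0.     0.     1.   ]]
```

View pics/top0.png

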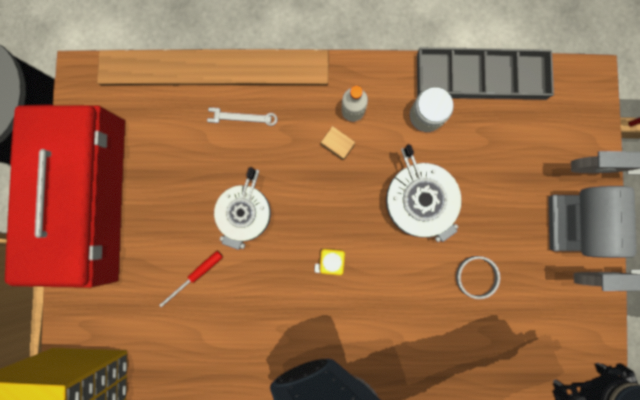

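View pics/side0.png

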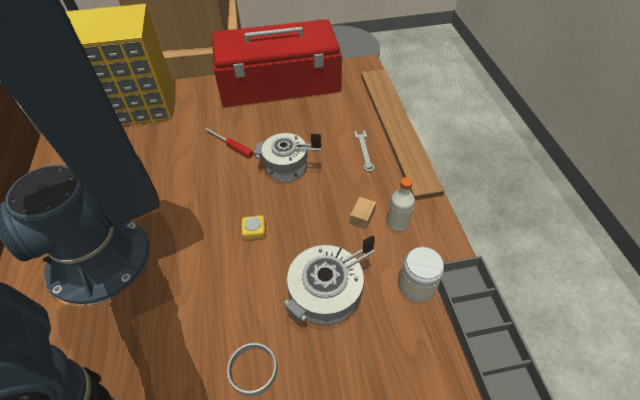

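The top view shows the large damper at about (425,200) with its handle at (408,152), and the small damper at (242,212) with its handle at (250,174). The image's up is +x and its left is +y. The side view shows both dampers too. Next I measure the axes and handle angles.

```bash
cat > meas.py <<'E'
from h import *
def measure(c,big):
    f=c["frame"]; hsv=cv2.cvtColor(f,cv2.COLOR_RGB2HSV)
    r=0.118 if big else .094; R=.088 if big else .066
    ctr0=np.array([.48,-.23]) if big else np.array([.455,.26])
    return f,hsv
E
python3 - <<'E'
from h import *
c=camera("top");f=c["frame"]
hsv=cv2.cvtColor(f,cv2.COLOR_RGB2HSV)
m=((hsv[...,1]<40)&(hsv[...,2]>150)).astype(np.uint8)
for name,(u,v,w),R in (("L",(425,200,45),.088),("S",(242,212,34),.066)):
    mm=np.zeros_like(m); mm[v-w:v+w,u-w:u+w]=m[v-w:v+w,u-w:u+w]
    cs,_=cv2.findContours(mm,cv2.RETR_EXTERNAL,cv2.CHAIN_APPROX_NONE)
    k=max(cs,key=cv2.contourArea); h=cv2.convexHull(k)[:,0].astype(float)
    (cu,cv_),r=cv2.minEnclosingCircle(h.astype(np.float32))
    W=np.array([onz(c,p,.08)[:2] for p in h]); (x,y),rr=cv2.minEnclosingCircle(W.astype(np.float32))
    A=np.c_[2*W,np.ones(len(W))];s=np.linalg.lstsq(A,(W**2).sum(1),rcond=None)[0]
    print(name,(cu,cv_),r,"enc",x,y,rr,"lsq",s[:2],np.sqrt(s[2]+s[:2]@s[:2]))
    # black handle
    d=(f.max(2)<50).astype(np.uint8);dd=np.zeros_like(d);dd[v-w-30:v-w+25,u-w:u+w]=d[v-w-30:v-w+25,u-w:u+w]
    n,l,st,ce=cv2.connectedComponentsWithStats(dd)
    for i in range(1,n):
        if st[i,4]>8: print("dark",ce[i],st[i],onz(c,ce[i],.125))
cr=np.hstack([cv2.resize(f[135:250,375:485],None,fx=3.6,fy=3.6,interpolation=cv2.INTER_CUBIC),cv2.resize(f[155:270,190:300],None,fx=3.6,fy=3.6,interpolation=cv2.INTER_CUBIC)])
save("crop0",cr)
E
```

```text
L (424.0, 198.5) 45.64273452758789 enc 0.5527410507202148 -0.21192651987075806 0.10816087573766708 lsq [ 0.54801032 -0.2139977 ] 0.09219427789442318
dark [408.01960784 150.80392157] [405 146   7  10  51] [ 0.65856537 -0.1674209   0.125     ]
S (239.0, 210.5) 36.22509002685547 enc 0.5200462937355042 0.22660663723945618 0.08579683303833008 lsq [0.51294033 0.22016219] 0.07007731646027886
dark [250.97959184 173.40816327] [248 169   7  10  49] [0.60320022 0.19257761 0.125     ]
```

View pics/crop0.png

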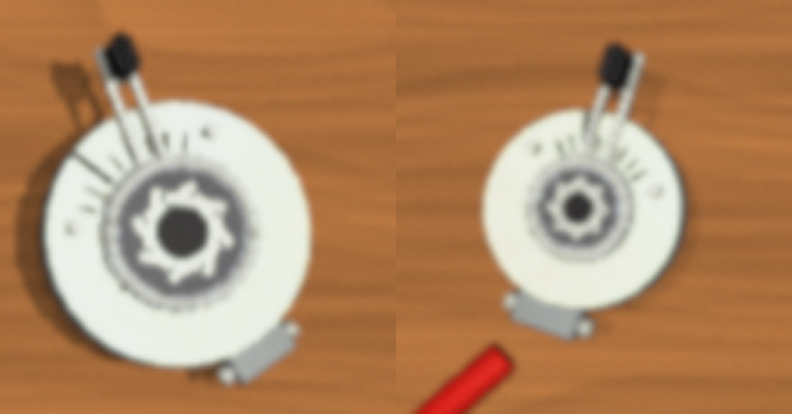

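The crop shows the large lever at about (125,110), with the long mark CCW of it at (92,165); the centre is (178,234) and the clamp is lower right. The small lever is near mid-travel, and its clockwise stop stud is at (655,190). So the large lever goes CCW and the small one CW.

```bash
cat > meas.py <<'E'
from h import *
E
python3 - <<'E'
from h import *
c=camera("top");f=c["frame"]
g=f.min(2)
for name,(u,v),R in (("L",(424.4,200),.088),("S",(241.9,212.8),.066)):
    # radial edge search, robust circle fit on plane z=.08
    P=[]
    for a in np.arange(0,360,3):
        d=np.array([np.cos(np.radians(a)),np.sin(np.radians(a))])
        rs=np.arange(20,48,.25); s=np.array([cv2.getRectSubPix(f,(1,1),tuple(map(float,np.array([u,v])+r*d)))[0,0].astype(float) for r in rs])
        w=s[:,2]-0.0  # blue high on white, low on wood
        k=np.where((w[:-1]>=120)&(w[1:]<120))[0]
        for i in k: P.append(onz(c,np.array([u,v])+rs[i]*d,.08)[:2])
    P=np.array(P);ctr=onz(c,(u,v),.08)[:2]
    for it in range(15):
        r=np.linalg.norm(P-ctr,axis=1); ok=abs(r-R)<(.008 if it<5 else .003)
        n=(P-ctr)/r[:,None]; ctr=ctr+np.linalg.lstsq(n[ok],(r-R)[ok],rcond=None)[0]
    print(name,ctr,ok.sum(),len(P),"mean r",r[ok].mean(), "base dist",np.linalg.norm(ctr))
    cp=dict(L=[(92,165),(122,58),(259,355)],S=[(221,67),(221,67),(151,315)])[name]
    o=np.array([375,135]) if name=="L" else np.array([190,155])
    for (x,y),z in zip(cp,(.081,.125,.05)):
        w=onz(c,o+np.array([x,y])/3.6,z)[:2]-ctr; print(w,np.linalg.norm(w),np.degrees(np.arctan2(w[1],w[0])))
for n,p,z in(("tin",(434,100),.11),("glue",(356,92),.17),("offcut",(338,142),.04)): print(n,onz(c,p,z))
w=camera("wrist");print(np.array(w["hand_eye"]).round(3),w["K"])
E
```

```text
L [ 0.55028869 -0.21229878] 107 122 mean r 0.08850303574216702 base dist 0.5898206626285735
[0.04340949 0.0560471 ] 0.07089190324320647 52.24157241175213
[0.10758329 0.04287925] 0.11581362074531325 21.730638610300343
[-0.08085035 -0.06091518] 0.10122963190612033 -143.00448791467105
S [0.51495211 0.22114685] 102 123 mean r 0.06648722026766611 base dist 0.5604298417857321
[ 0.09299582 -0.02227664] 0.09562672869177824 -13.471055274722113
[ 0.08778701 -0.02952212] 0.09261811295755858 -18.587411325370383
[-0.07172976  0.02669175] 0.07653501165944882 159.58898653476047
tin [ 0.78277314 -0.2319363   0.11      ]
glue [ 0.78251641 -0.0450747   0.17      ]
offcut [ 0.69331237 -0.00746929  0.04      ]
[[ 0.001  0.963  0.269  0.068]
 [ 1.    -0.001 -0.001  0.   ]
 [-0.     0.269 -0.963 -0.131]
 [ 0.     0.     0.     1.   ]] [[352.47041921   0.         315.04118252]
 [  0.         352.47041921 195.63963458]
 [  0.           0.           1.        ]]
```

Request:
play_rows --pt "0 0 0 0.9 -0.17 0 1" --pt "0 0 0 0.9 -0.17 0 1" --pt "0 0 0 0.9 -0.17 0 1" --pt "0 0 0 0.9 -0.17 0 1" --pt "0 0 0 0.9 -0.17 0 1" --pt "0 0 0 0.9 -0.17 0 1" --pt "0 0 0 0.9 -0.17 0 1" --pt "0 0 0 0.9 -0.17 0 1"

```text
time: 0.92
tool_pos: [0.374, -0.3758, 0.2422]
orientation: [-0.0, 0.984, 0.179, -0.0]
wrist_force: [0.6, -0.5, 0.0]
opening: -0.0002
finger_force: 0.0
```

Request:
play_rows --pt "0 0 0 0.9 -0.17 0 1" --pt "0 0 0 0.9 -0.17 0 1" --pt "0 0 0 0.9 -0.17 0 1" --pt "0 0 0 0.9 -0.17 0 1" --pt "0 0 0 0.9 -0.17 0 1" --pt "0 0 0 0.9 -0.17 0 1" --pt "0 0 0 0.9 -0.17 0 1" --pt "0 0 0 0.9 -0.17 0 1"

```text
time: 1.58
tool_pos: [0.5617, -0.2614, 0.2422]
orientation: [-0.0, 0.984, 0.179, -0.0]
wrist_force: [0.7, -0.4, -0.1]
opening: 0.0001
finger_force: 0.0
```

Request:
play_rows --pt "0 0 0 0.84 -0.1 0 1" --pt "0 0 0 0.84 -0.1 0 1" --pt "0 0 0 0.84 -0.1 0 1" --pt "0 0 0 0.84 -0.1 0 1" --pt "0 0 0 0.84 -0.1 0 1" --pt "0 0 0 0 0 0 1" --pt "0 0 0 0 0 0 1"

```text
time: 2.17
tool_pos: [0.674, -0.2029, 0.2411]
orientation: [-0.0, 0.984, 0.18, -0.001]
wrist_force: [0.5, 0.2, 0.3]
opening: 0.0001
finger_force: 0.0
```

```bash
cat >> h.py <<'E'
from scipy.spatial.transform import Rotation as Ro
def wrist():
    s=state(); c=camera("wrist"); q=s["orientation"]; T=np.eye(4)
    T[:3,:3]=Ro.from_quat([q[1],q[2],q[3],q[0]]).as_matrix(); T[:3,3]=s["tool_pos"]
    c["world_from_camera"]=T@np.array(c["hand_eye"]); return s,c
E
python3 - <<'E'
from h import *
s,c=wrist();save("w1",c["frame"]);print(s["tool_pos"],s["joint_pos"])
for n,p in(("ctr",(.5503,-.2123,.08)),("handle",(.660,-.168,.142)),("mark",(.5503+.07*np.cos(.92),-.2123+.07*np.sin(.92),.081)),("tin",(.783,-.232,.11))):print(n,proj(c,p))
E
```

```text
[ 0.6739948  -0.20287117  0.2410828 ] [-2.92391193e-01  5.67168902e-01  4.98625511e-01  1.50371773e+00
  4.50716943e-05  2.48665683e+00]
ctr [277.47178191 302.58157137]
handle [259.27133834 201.67623443]
mark [234.11785126 245.06138429]
tin [407.71895014  63.77053499]
```

View pics/w1.png

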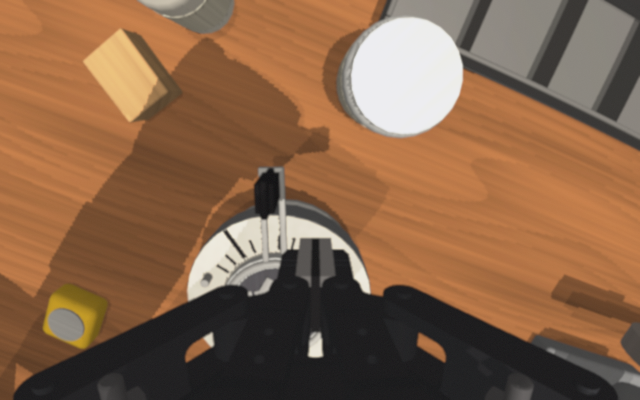

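The wrist view agrees with the estimates: the handle top is at (266,192), the long mark at (235,243), and the fingers are clear on the CW side at (315,250). Next I descend.

Request:
play_rows --pt "0 0 0 0 0 0.82 1" --pt "0 0 0 0 0 0.82 1" --pt "0 0 0 0 0 0.82 1" --pt "0 0 0 0 0 0.82 1" --pt "0 0 0 0 0 0.82 1" --pt "0 0 0 0 0 0 1"

```text
time: 2.72
tool_pos: [0.6697, -0.2039, 0.1146]
orientation: [-0.002, 0.984, 0.179, -0.003]
wrist_force: [-0.1, -0.1, -0.4]
opening: -0.0
finger_force: 0.0
```

Run:
```python
from h import *
s=state(); p=s["tool_pos"];C=np.array([.5503,-.2123]);e=np.radians
q=s["orientation"];R=Ro.from_quat([q[1],q[2],q[3],q[0]]).as_matrix()
print(p,s["wrist_force"])
# path: finger centre offset d behind lever line at radius .118, pushing with tool -y along tangent
d=.0215
for a in (21.7,30,40,48,52.5):
    E=np.array([np.cos(e(a)),np.sin(e(a))]);t=np.array([-E[1],E[0]])
    print(a,C+.118*E-d*t)
```

```text
[ 0.66967642 -0.20388045  0.11456735] [-0.06296963 -0.12043233 -0.37335243]
21.7 [ 0.6678872  -0.18864623]
30 [ 0.663241   -0.17191955]
40 [ 0.65451318 -0.15292102]
48 [ 0.64523503 -0.13899522]
52.5 [ 0.63919095 -0.13177268]
```

Request:
play_rows --pt "0 0 0 0 -0.2 -0.03 1" --pt "0 0 0 0 -0.15 -0.03 1" --pt "0 0 0 0 -0.1 0 1" --pt "0 0 -0.5 0.025 -0.137 0 1" --pt "0 0 -0.5 0.025 -0.137 0 1" --pt "0 0 -0.5 0.025 -0.137 0 1" --pt "0 0 -0.5 0.025 -0.137 0 1" --pt "0 0 -0.5 0.025 -0.137 0 1"

```text
time: 3.38
tool_pos: [0.6641, -0.1712, 0.1234]
orientation: [0.001, 0.964, 0.265, 0.001]
wrist_force: [-0.0, -3.3, 0.5]
opening: 0.0001
finger_force: 1.1
```

```bash
cat >> h.py <<'E'
def rel(C,r,side):
    "tool in damper polar coords"
    s=state();p=s["tool_pos"][:2]-C;q=s["orientation"];R=Ro.from_quat([q[1],q[2],q[3],q[0]]).as_matrix()
    yaw=np.degrees(np.arctan2(R[1,0],R[0,0])); E=R[:2,0];Y=R[:2,1]
    print("tcp",s["tool_pos"].round(4),"yaw",yaw.round(2),"radial",(p@E).round(4),"tang(-y)",(-p@Y).round(4),"F",s["wrist_force"].round(1),"t",s["time"])
def handle(c,win,z=.142):
    f=c["frame"];u0,v0,u1,v1=win;d=np.zeros(f.shape[:2],np.uint8);d[v0:v1,u0:u1]=f.max(2)[v0:v1,u0:u1]<50
    n,l,st,ce=cv2.connectedComponentsWithStats(d)
    for i in range(1,n):
        if st[i,4]>15: print("dark",ce[i].round(1),st[i],onz(c,ce[i],z).round(4))
E
python3 - <<'E'
from h import *
rel(np.array([.5503,-.2123]),.118,1)
c=camera("top");save("t2",cv2.resize(c["frame"][90:270,330:530],None,fx=3,fy=3,interpolation=cv2.INTER_CUBIC))
s,c=wrist();save("w2",c["frame"])
E
```

```text
tcp [ 0.6641 -0.1712  0.1234] yaw 30.77 radial 0.1188 tang(-y) -0.0229 F [-0.  -3.3  0.5] t 3.3833
```

View pics/w2.png

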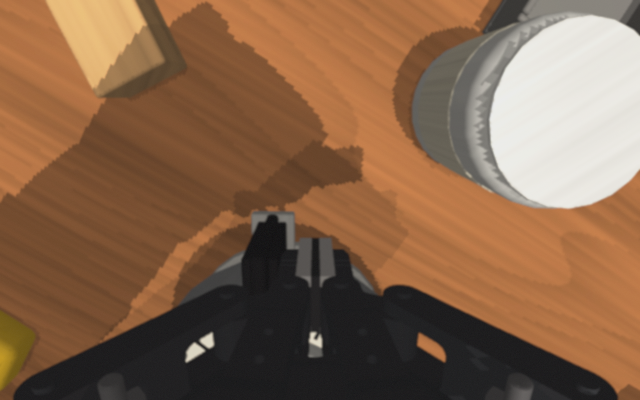

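The fingers touch the tab (black, around (266,250)) and are pushing it. I continue along the arc.

Request:
play_rows --pt "0 0 -0.5 0.02 -0.137 0.02 1" --pt "0 0 -0.5 0.02 -0.137 0.02 1" --pt "0 0 -0.5 0.02 -0.137 0.02 1" --pt "0 0 -0.5 0.02 -0.137 0.02 1" --pt "0 0 -0.5 0.02 -0.137 0 1" --pt "0 0 -0.5 0.02 -0.137 0 1" --pt "0 0 -0.5 0.02 -0.137 0 1" --pt "0 0 0 0 0 0 1"

```text
time: 4.15
tool_pos: [0.6503, -0.145, 0.1202]
orientation: [0.001, 0.925, 0.38, 0.001]
wrist_force: [0.4, -0.3, 0.4]
opening: 0.0002
finger_force: 0.1
```

Run:
```python
from h import *
rel(np.array([.5503,-.2123]),.118,1)
c=camera("top");save("t3",cv2.resize(c["frame"][120:270,330:530],None,fx=4,fy=4,interpolation=cv2.INTER_CUBIC))
```

```text
tcp [ 0.6503 -0.145   0.1202] yaw 44.72 radial 0.1184 tang(-y) -0.0225 F [ 0.4 -0.3  0.4] t 4.15
```

View pics/t3.png

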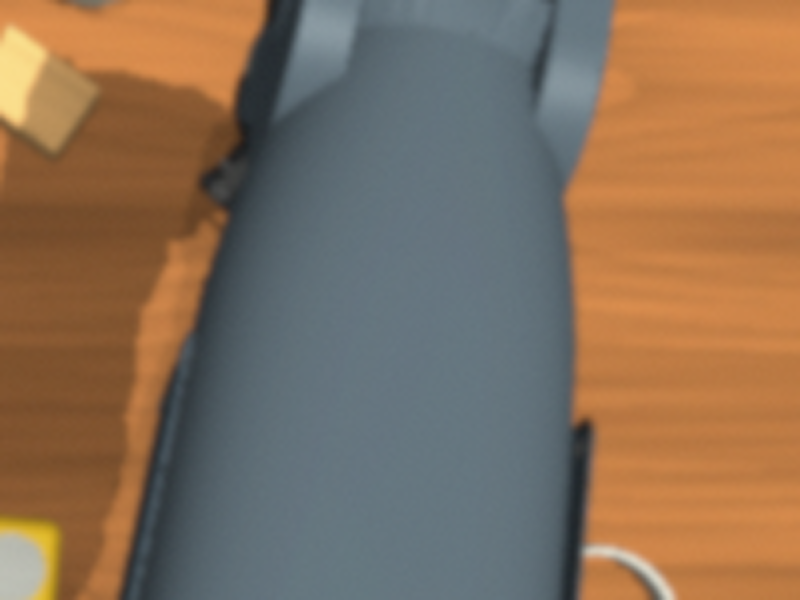

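Request:
play_rows --pt "0 0 0 0 0.3 0 1" --pt "0 0 0 0 0 -0.9 1" --pt "0 0 0 0 0 -0.9 1" --pt "0 0 0 0 0 -0.9 1" --pt "0 0 0 0 0 -0.9 1" --pt "0 0 0 0 0.5 -0.5 1" --pt "0 0 0 0 0 0 1" --pt "0 0 0 0 0 0 1"

```text
time: 4.87
tool_pos: [0.6673, -0.1635, 0.2422]
orientation: [0.0, 0.925, 0.379, 0.001]
wrist_force: [0.1, 0.6, -0.6]
opening: 0.0003
finger_force: 0.0
```

Run:
```python
from h import *
rel(np.array([.5503,-.2123]),.118,1)
s,c=wrist();f=c["frame"];np.save("w4.npy",f)
# polar unwrap about the axis: rows angle, cols radius at z=.081
def polar(c,C,z,a0,a1,r0,r1):
    A=np.arange(a0,a1,.25);Rr=np.arange(r0,r1,.0005)
    u=np.array([[proj(c,(C[0]+r*np.cos(np.radians(a)),C[1]+r*np.sin(np.radians(a)),z)) for r in Rr] for a in A],np.float32)
    return cv2.remap(c["frame"],u[...,0],u[...,1],cv2.INTER_CUBIC)
im=polar(c,(.5503,-.2123),.081,20,90,.045,.135)
a=cv2.resize(f[120:330,150:400],None,fx=2,fy=2,interpolation=cv2.INTER_CUBIC)
b=cv2.resize(im,(290,420)); save("w4",np.hstack([a,b]))
```

```text
tcp [ 0.6673 -0.1635  0.2422] yaw 44.56 radial 0.1176 tang(-y) -0.0473 F [ 0.1  0.6 -0.6] t 4.8667
```

View pics/w4.png

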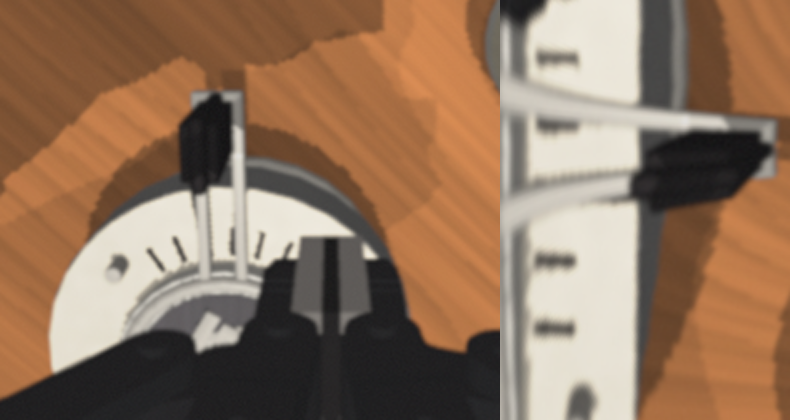

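The polar view (6 px/deg from 20°) puts marks at rows 57, 125, 260 and 328, so the hidden long mark is at 52.1°. The lever is near 45°. I'll measure the rails numerically at their own height.

```bash
cat >> h.py <<'E'
def prof(c,C,z,r,A):
    C=np.array(C);u=np.array([proj(c,(C[0]+r*np.cos(np.radians(a)),C[1]+r*np.sin(np.radians(a)),z)) for a in A],np.float32)[None]
    return cv2.remap(c["frame"],u[...,0],u[...,1],cv2.INTER_LINEAR)[0].astype(int)
E
python3 - <<'E'
from h import *
s,c=wrist();A=np.arange(34,58,.5)
for r in (.096,.1,.132): 
    p=prof(c,(.5503,-.2123),.094,r,A); print(r,[(float(a),int(v[2]),int(v[0])) for a,v in zip(A,p)])
E
```

```text
0.096 [(34.0, 71, 72), (34.5, 71, 72), (35.0, 71, 72), (35.5, 71, 73), (36.0, 71, 73), (36.5, 77, 81), (37.0, 107, 114), (37.5, 153, 164), (38.0, 189, 205), (38.5, 203, 218), (39.0, 203, 217), (39.5, 191, 207), (40.0, 167, 181), (40.5, 126, 135), (41.0, 87, 92), (41.5, 71, 73), (42.0, 69, 71), (42.5, 67, 69), (43.0, 59, 60), (43.5, 45, 46), (44.0, 35, 37), (44.5, 38, 40), (45.0, 43, 45), (45.5, 44, 47), (46.0, 39, 40), (46.5, 31, 31), (47.0, 29, 30), (47.5, 35, 36), (48.0, 41, 43), (48.5, 44, 47), (49.0, 44, 47), (49.5, 40, 41), (50.0, 34, 35), (50.5, 30, 32), (51.0, 30, 31), (51.5, 32, 33), (52.0, 34, 36), (52.5, 37, 40), (53.0, 49, 50), (53.5, 60, 62), (54.0, 67, 68), (54.5, 70, 72), (55.0, 70, 72), (55.5, 70, 71), (56.0, 71, 72), (56.5, 71, 71), (57.0, 69, 71), (57.5, 70, 72)]
0.1 [(34.0, 70, 72), (34.5, 71, 73), (35.0, 70, 72), (35.5, 70, 72), (36.0, 69, 71), (36.5, 71, 73), (37.0, 87, 91), (37.5, 127, 136), (38.0, 172, 186), (38.5, 200, 215), (39.0, 206, 219), (39.5, 199, 215), (40.0, 181, 196), (40.5, 140, 151), (41.0, 94, 99), (41.5, 68, 71), (42.0, 56, 57), (42.5, 40, 41), (4
[... 616 characters left out ...]
, 66, 169), (38.0, 64, 162), (38.5, 59, 138), (39.0, 77, 114), (39.5, 114, 127), (40.0, 135, 146), (40.5, 138, 149), (41.0, 138, 149), (41.5, 136, 147), (42.0, 132, 143), (42.5, 115, 126), (43.0, 81, 93), (43.5, 55, 68), (44.0, 50, 61), (44.5, 63, 72), (45.0, 94, 104), (45.5, 122, 133), (46.0, 129, 142), (46.5, 132, 143), (47.0, 133, 145), (47.5, 133, 146), (48.0, 121, 153), (48.5, 88, 164), (49.0, 68, 171), (49.5, 68, 173), (50.0, 69, 175), (50.5, 70, 178), (51.0, 70, 181), (51.5, 71, 183), (52.0, 71, 181), (52.5, 70, 179), (53.0, 69, 178), (53.5, 69, 178), (54.0, 69, 176), (54.5, 69, 176), (55.0, 69, 178), (55.5, 69, 178), (56.0, 70, 178), (56.5, 70, 180), (57.0, 72, 184), (57.5, 74, 190)]
```

The foot at r = 132 mm spans 39.0–48.3° (21 mm, as specified), so the lever is at 43.65° and the target is 52.1°, 8.4° further.

Request:
play_rows --pt "0 0 0 0 0 0.8 1" --pt "0 0 0 0 0 0.8 1" --pt "0 0 0 0 0 0.8 1" --pt "0 0 0 0 0 0.8 1" --pt "0 0 0 0 0 0.8 1" --pt "0 0 0 0 0 0 1" --pt "0 0 0 0 -0.3 0 1" --pt "0 0 0 0 -0.3 0 1"

```text
time: 5.63
tool_pos: [0.6535, -0.1494, 0.1222]
orientation: [-0.0, 0.925, 0.38, 0.0]
wrist_force: [0.5, 0.3, 0.2]
opening: 0.0002
finger_force: 0.0
```

Run:
```python
from h import *
rel(np.array([.5503,-.2123]),.118,1)
```

```text
tcp [ 0.6535 -0.1494  0.1222] yaw 44.64 radial 0.1177 tang(-y) -0.0277 F [0.5 0.3 0.2] t 5.6333
```

Request:
play_rows --pt "0 0 0 0 -0.17 0 1" --pt "0 0 -0.42 0.02 -0.117 0 1" --pt "0 0 -0.42 0.02 -0.117 0 1" --pt "0 0 -0.42 0.02 -0.117 0 1" --pt "0 0 -0.42 0.02 -0.117 0 1" --pt "0 0 -0.3 0.01 -0.07 0 1" --pt "0 0 0 0 0 0 1"

```text
time: 6.22
tool_pos: [0.6404, -0.1328, 0.1233]
orientation: [0.001, 0.896, 0.444, 0.001]
wrist_force: [0.6, -0.7, -0.1]
opening: -0.0
finger_force: 0.1
```

Run:
```python
from h import *
C=np.array([.5503,-.2123]);rel(C,.118,1);p=state()["tool_pos"][:2]-C;print(np.degrees(np.arctan2(p[1],p[0])),np.linalg.norm(p))
```

```text
tcp [ 0.6404 -0.1328  0.1233] yaw 52.67 radial 0.1179 tang(-y) -0.0234 F [ 0.6 -0.7 -0.1] t 6.2167
41.43343714950641 0.12019062943386191
```

Request:
play_rows --pt "0 0 -0.15 0 -0.07 0 1" --pt "0 0 0 0 0 0 1" --pt "0 0 0 0 0.4 0 1" --pt "0 0 0 0 0.4 -0.9 1" --pt "0 0 0 0 0 -0.9 1" --pt "0 0 0 0 0 -0.9 1" --pt "0 0 0 0 0 -0.9 1" --pt "0 0 0 0 0 -0.3 1"

```text
time: 6.88
tool_pos: [0.6584, -0.1466, 0.2428]
orientation: [0.001, 0.894, 0.447, 0.002]
wrist_force: [-0.6, -0.3, 0.4]
opening: 0.0
finger_force: 0.0
```

Request:
play_rows --pt "0 0 0 0 0 0 1" --pt "0 0 0 0 0 0 1"

```text
time: 7.05
tool_pos: [0.6575, -0.1463, 0.2381]
orientation: [-0.0, 0.894, 0.448, -0.0]
wrist_force: [0.5, 0.4, -0.2]
opening: 0.0
finger_force: 0.0
```

Run:
```python
from h import *
C=(.5503,-.2123)
rel(np.array(C),.118,1)
s,c=wrist();A=np.arange(24,82,.5);p=prof(c,C,.081,.063,A)
print("marks",[(float(a),int(v[2])) for a,v in zip(A,p)])
A=np.arange(40,64,.5)
for r in (.096,.132):
    p=prof(c,C,.094,r,A);print(r,[(float(a),int(v[2])) for a,v in zip(A,p)])
f=c["frame"];save("w5",cv2.resize(f[120:330,150:400],None,fx=2.5,fy=2.5,interpolation=cv2.INTER_CUBIC))
```

```text
tcp [ 0.6575 -0.1463  0.2381] yaw 53.18 radial 0.1171 tang(-y) -0.0463 F [ 0.5  0.4 -0.2] t 7.05
marks [(24.0, 115), (24.5, 135), (25.0, 153), (25.5, 172), (26.0, 189), (26.5, 202), (27.0, 203), (27.5, 198), (28.0, 183), (28.5, 157), (29.0, 127), (29.5, 103), (30.0, 119), (30.5, 146), (31.0, 179), (31.5, 201), (32.0, 216), (32.5, 219), (33.0, 220), (33.5, 219), (34.0, 218), (34.5, 218), (35.0, 218), (35.5, 218), (36.0, 217), (36.5, 217), (37.0, 217), (37.5, 217), (38.0, 217), (38.5, 212), (39.0, 197), (39.5, 172), (40.0, 139), (40.5, 109), (41.0, 100), (41.5, 107), (42.0, 125), (42.5, 135), (43.0, 145), (43.5, 156), (44.0, 170), (44.5, 185), (45.0, 193), (45.5, 197), (46.0, 197), (46.5, 195), (47.0, 194), (47.5, 194), (48.0, 198), (48.5, 205), (49.0, 202), (49.5, 189), (50.0, 163), (50.5, 129), (51.0, 93), (51.5, 65), (52.0, 55), (52.5, 57), (53.0, 89), (53.5, 124), (54.0, 162), (54.5, 189), (55.0, 208), (55.5, 215), (56.0, 218), (56.5, 217), (57.0, 206), (57.5, 193), (58.0, 171), (58.5, 163), (59.0, 163), (59.5, 178), (60.0, 190), (60.5, 196), (61.0, 197), (61.5, 196), (62.0, 189), 
[... 993 characters left out ...]
.5, 44), (60.0, 49), (60.5, 48), (61.0, 49), (61.5, 56), (62.0, 65), (62.5, 70), (63.0, 72), (63.5, 71)]
0.132 [(40.0, 68), (40.5, 68), (41.0, 67), (41.5, 66), (42.0, 66), (42.5, 67), (43.0, 67), (43.5, 67), (44.0, 66), (44.5, 66), (45.0, 65), (45.5, 64), (46.0, 63), (46.5, 55), (47.0, 53), (47.5, 80), (48.0, 108), (48.5, 117), (49.0, 119), (49.5, 119), (50.0, 117), (50.5, 113), (51.0, 97), (51.5, 71), (52.0, 56), (52.5, 58), (53.0, 77), (53.5, 109), (54.0, 130), (54.5, 135), (55.0, 135), (55.5, 135), (56.0, 135), (56.5, 116), (57.0, 84), (57.5, 70), (58.0, 71), (58.5, 71), (59.0, 74), (59.5, 77), (60.0, 78), (60.5, 78), (61.0, 79), (61.5, 78), (62.0, 78), (62.5, 77), (63.0, 76), (63.5, 72)]
```

View pics/w5.png

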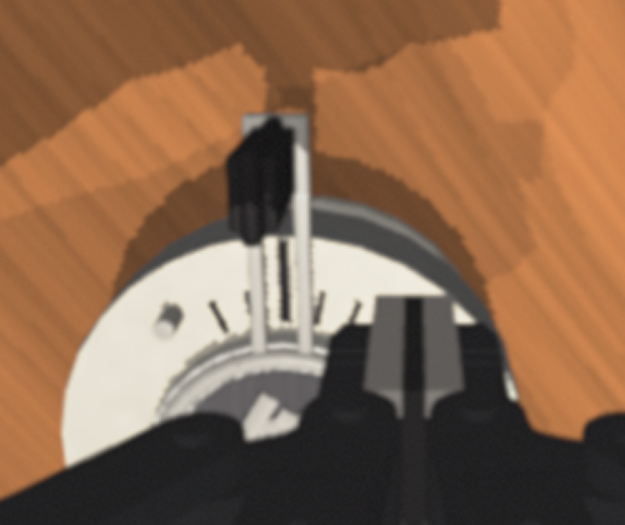

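The long mark (51.0–53.2°, centre 52.1°) sits mid-slot, and the foot spans 47.4–56.8° (centre 52.1°), so the large damper is done. Next I move to the small one.

Request:
play_rows --pt "0 0 0 0.7 -0.65 0 1" --pt "0 0 0 0.77 -0.72 0 1" --pt "0 0 0 0.77 -0.72 0 1" --pt "0 0 0 0.77 -0.72 0 1" --pt "0 0 0 0.77 -0.72 0 1" --pt "0 0 0 0.77 -0.72 0 1" --pt "0 0 0 0.77 -0.72 0 1" --pt "0 0 0 0.77 -0.72 0 1"

```text
time: 7.77
tool_pos: [0.6291, 0.1036, 0.2365]
orientation: [-0.001, 0.894, 0.448, -0.002]
wrist_force: [0.3, -0.0, 0.2]
opening: -0.0001
finger_force: 0.0
```

Request:
play_rows --pt "0 0 0 0.77 -0.72 0 1" --pt "0 0 0 0.77 -0.72 0 1" --pt "0 0 0 0.77 -0.72 0 1" --pt "0 0 0 0.77 -0.72 0 1" --pt "0 0 -0.9 0 0 0 1" --pt "0 0 -0.9 0 0 0 1" --pt "0 0 -0.9 0 0 0 1" --pt "0 0 -0.9 0 0 0 1"

```text
time: 8.43
tool_pos: [0.6156, 0.2281, 0.2363]
orientation: [-0.0, 0.83, 0.558, -0.002]
wrist_force: [0.4, -0.4, -0.4]
opening: -0.0002
finger_force: 0.0
```

Request:
play_rows --pt "0 0 -1 0 0 0 1" --pt "0 0 -1 0 0 0 1" --pt "0 0 -1 0 0 0 1" --pt "0 0 -1 0 0 0 1" --pt "0 0 -1 0 0 0 1" --pt "0 0 -1 0 0 0 1" --pt "0 0 -1 0 0 0 1" --pt "0 0 -1 0 0 0 1"

```text
time: 9.1
tool_pos: [0.6158, 0.2277, 0.2364]
orientation: [-0.001, 0.644, 0.765, -0.002]
wrist_force: [-0.3, -0.2, 0.3]
opening: 0.0001
finger_force: 0.0
```

Request:
play_rows --pt "0 0 -1 0 0 0 1" --pt "0 0 -1 0 0 0 1" --pt "0 0 -1 0 0 0 1" --pt "0 0 -1 0 0 0 1" --pt "0 0 -1 0 0 0 1" --pt "0 0 -1 0 0 0 1" --pt "0 0 -1 0 0 0 1" --pt "0 0 -1 0 0 0 1"

```text
time: 9.77
tool_pos: [0.6158, 0.2276, 0.2364]
orientation: [-0.001, 0.408, 0.913, -0.001]
wrist_force: [-0.6, -0.6, -0.2]
opening: 0.0002
finger_force: 0.0
```

Request:
play_rows --pt "0 0 -1 0 0 0 1" --pt "0 0 -1 0 0 0 1" --pt "0 0 -1 0 0 0 1" --pt "0 0 -1 0 0 0 1" --pt "0 0 -1 0 0 0 1" --pt "0 0 -1 0 0 0 1" --pt "0 0 -1 0 0 0 1" --pt "0 0 0 0 0 0 1"

```text
time: 10.43
tool_pos: [0.6158, 0.2277, 0.2365]
orientation: [-0.002, 0.176, 0.984, -0.001]
wrist_force: [0.4, 0.1, -0.9]
opening: -0.0001
finger_force: 0.0
```

Run:
```python
from h import *
C=(.515,.2211)
rel(np.array(C),.094,1);print(state()["joint_pos"].round(2))
s,c=wrist();f=c["frame"];save("w6",f)
print(proj(c,(*C,.08)),proj(c,(.604,.191,.142)))
```

```text
tcp [0.6158 0.2277 0.2365] yaw 159.77 radial -0.0923 tang(-y) -0.0411 F [ 0.4  0.1 -0.9] t 10.4333
[0.35 0.48 0.33 1.43 0.   0.71]
[263.26701627  66.28182165] [258.44903625 205.46698208]
```

View pics/w6.png

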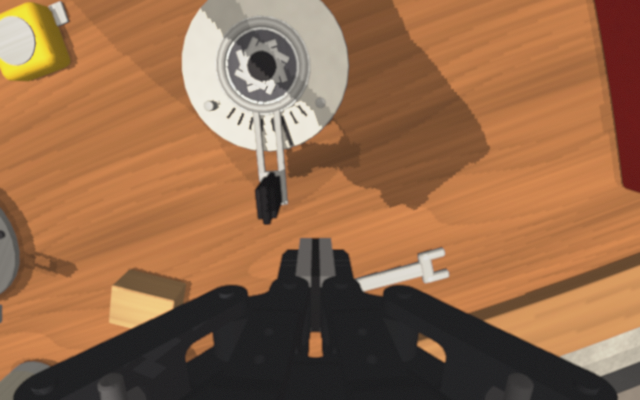

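The wrist view shows the small damper's centre at (262,66), its handle at (267,195), the CW stop stud at (212,105), and the fingers clear on the CCW side. I descend and push.

Request:
play_rows --pt "0 0 0 0 0 0.77 1" --pt "0 0 0 0 0 0.77 1" --pt "0 0 0 0 0 0.77 1" --pt "0 0 0 0 0 0.77 1" --pt "0 0 0 0 0 0.7 1" --pt "0 0 0 0 0 0 1" --pt "0 0 0 0 -0.3 0 1" --pt "0 0 0 0 -0.25 0 1"

```text
time: 11.15
tool_pos: [0.6108, 0.2123, 0.1259]
orientation: [0.0, 0.177, 0.984, 0.0]
wrist_force: [1.4, 2.3, -1.8]
opening: 0.0004
finger_force: 1.5
```

Request:
play_rows --pt "0 0 0.6 -0.03 -0.131 0 1" --pt "0 0 0.6 -0.03 -0.131 0 1" --pt "0 0 0.6 -0.03 -0.131 0 1" --pt "0 0 0.6 -0.03 -0.131 0 1" --pt "0 0 0.6 -0.03 -0.131 0 1" --pt "0 0 0.6 -0.03 -0.131 0 1" --pt "0 0 0.6 -0.03 -0.131 0 1" --pt "0 0 0.6 -0.03 -0.131 0 1"

```text
time: 11.82
tool_pos: [0.6029, 0.1814, 0.1273]
orientation: [0.001, 0.34, 0.94, 0.001]
wrist_force: [1.6, 1.9, -1.2]
opening: -0.0003
finger_force: 1.4
```

Run:
```python
from h import *
rel(np.array([.515,.2211]),.094,1)
```

```text
tcp [0.6029 0.1814 0.1273] yaw 140.22 radial -0.0929 tang(-y) -0.0257 F [ 1.6  1.9 -1.2] t 11.8167
```

Request:
play_rows --pt "0 0 0.6 -0.03 -0.131 0.05 1" --pt "0 0 0.6 -0.03 -0.131 0.05 1" --pt "0 0 0.6 -0.03 -0.131 0.05 1" --pt "0 0 0.6 -0.03 -0.131 0 1" --pt "0 0 0.6 -0.03 -0.131 0 1" --pt "0 0 0.6 -0.03 -0.131 0 1" --pt "0 0 0.6 -0.03 -0.131 0 1" --pt "0 0 0 0 0 0 1"

```text
time: 12.48
tool_pos: [0.5872, 0.1575, 0.1231]
orientation: [0.001, 0.474, 0.88, 0.001]
wrist_force: [0.8, 0.5, 0.9]
opening: -0.0002
finger_force: 0.2
```

Request:
play_rows --pt "0 0 0.4 -0.02 -0.09 0 1" --pt "0 0 0.2 -0.01 -0.06 0 1"

```text
time: 12.65
tool_pos: [0.5843, 0.1549, 0.1226]
orientation: [0.001, 0.491, 0.871, 0.001]
wrist_force: [2.1, 1.1, 2.4]
opening: -0.0003
finger_force: 1.4
```

Run:
```python
from h import *
rel(np.array([.515,.2211]),.094,1)
```

```text
tcp [0.5843 0.1549 0.1226] yaw 121.14 radial -0.0925 tang(-y) -0.0251 F [2.1 1.1 2.4] t 12.65
```

Request:
play_rows --pt "0 0 0.2 -0.01 -0.07 0 1" --pt "0 0 0.2 -0.01 -0.07 0 1"

```text
time: 12.82
tool_pos: [0.5814, 0.1528, 0.1221]
orientation: [0.001, 0.503, 0.864, 0.002]
wrist_force: [10.4, 6.7, -0.1]
opening: 0.0
finger_force: 6.4
```

Request:
play_rows --pt "0 0 0 0 -0.06 0 1" --pt "0 0 0 0 -0.06 0 1"

```text
time: 12.98
tool_pos: [0.5811, 0.1527, 0.1223]
orientation: [0.003, 0.503, 0.864, 0.004]
wrist_force: [21.9, 12.4, -7.5]
opening: 0.0001
finger_force: 12.4
```

Request:
play_rows --pt "0 0 0 0 -0.06 0 1" --pt "0 0 0 0 0 0 1"

```text
time: 13.15
tool_pos: [0.5811, 0.1527, 0.1224]
orientation: [0.004, 0.503, 0.865, 0.006]
wrist_force: [23.2, 12.3, -8.6]
opening: -0.0002
finger_force: 13.1
```

The position has stalled while the force rises to 26 N, so the lever is on its stop. I retreat and check.

Request:
play_rows --pt "0 0 0 0 0.4 0 1" --pt "0 0 0 0 0.5 0 1" --pt "0 0 0 0 0 -0.9 1" --pt "0 0 0 0 0 -0.9 1" --pt "0 0 0 0 0 -0.9 1" --pt "0 0 0 0 0 -0.9 1" --pt "0 0 0 0 0 -0.2 1" --pt "0 0 0 0 0 0 1"

```text
time: 13.82
tool_pos: [0.599, 0.1632, 0.237]
orientation: [0.001, 0.503, 0.864, 0.001]
wrist_force: [-0.4, -0.0, 0.5]
opening: -0.0001
finger_force: 0.0
```

Run:
```python
from h import *
rel(np.array([.515,.2211]),.094,1)
s,c=wrist();f=c["frame"]
t=camera("top")["frame"]
a=cv2.resize(f[0:260,130:430],(460,399));b=cv2.resize(t[130:250,370:470],(332,399),interpolation=cv2.INTER_CUBIC)
save("end",np.hstack([a,b]))
```

```text
tcp [0.599  0.1632 0.237 ] yaw 119.6 radial -0.0919 tang(-y) -0.0445 F [-0.4 -0.   0.5] t 13.8167
```

View pics/end.png

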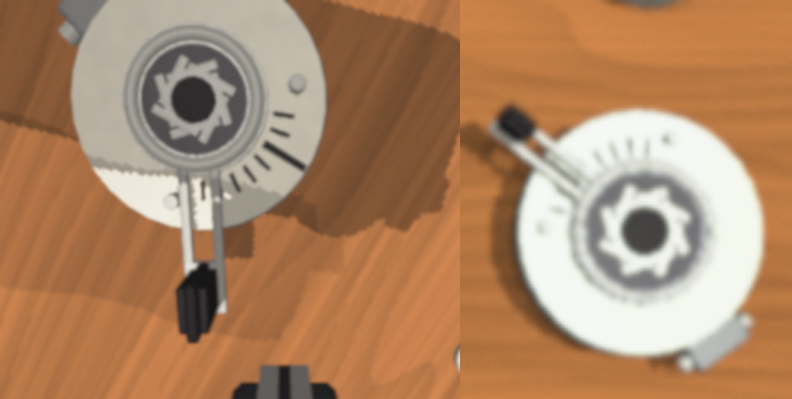

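The small lever's left rail rests against the CW stud at (172,200). The large lever still covers its long mark, around (560,165). The tool is clear of both, so I hand in.

```bash
python3 -c "
from cell import finish_job
print(finish_job())"
```

```text
the job is handed in; nothing more can be done
None
```

The job is handed in: the large damper's long mark sits mid-slot (lever and mark both measured at 52.1°), then the small lever was pushed clockwise onto its end stop; both levers were only pushed, never pinched, in about 14 s of robot time.

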